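# Carry the ink jars to the press in print order

### The arm

A 6-joint arm with a two-finger parallel gripper is mounted at the origin on the work surface. World frame = base frame: x ahead of the robot, y to its left, z up, the work surface at z = 0. Lengths are in m, angles in degrees, forces in N, time in s.
With the tool pointing down it reaches from about 0.4 to 0.825 m from the base axis. Payload 7 kg.
Tool frame: the origin (TCP) lies midway between the tips of the shut fingers; the grasp point (between the pads) lies 19 mm behind it; z points along the fingers, y is the line along which they close (so a half turn about z gives the same grasp; the last joint's range is limited). The gripper opens to 88 mm and grips with 3 to 60 N. Pads are 19 mm wide; open, the fingers measure 130 mm over their backs; the gripper's body (78 mm by 193 mm) begins 47 mm behind the grasp point.
Start: joints at [83.543, 20.546, 0.682, 0, -70.136, -16.507], TCP at [0.263, 0.621, 0.227] pointing down, gripper open.
Joint ranges: [-176.03, 176.03], [-82.01, 121.73], [-58.28, 71.71], [-173.87, 95.51], [-174.79, -0.11], [-173.66, 173.66]. Speed limits (degrees/s): [136.94, 136.94, 172.46, 180, 180, 180].

### API

Orientations are given as [roll, pitch, yaw] about the fixed x, y, z axes, in that order (R = Rz(yaw) Ry(pitch) Rx(roll)).
In Python, from plant import r gives the robot as it stands. The module is installed in compiled form; this text tells all that it offers.
- The arm moves only by the tool play_rows, never from a script. Its argument "rows" is a list of rows, each an object with "slide": the shift along the tool's x, y, z as a fraction of full scale, a list of three; "delta_rot": the turn, a rotation vector about the tool's x, y, z as a fraction of full scale, a list of three; "fingers": the opening, from -1 (shut) to 1 (fully open). In form: [{"slide": [x, y, z], "delta_rot": [rx, ry, rz], "fingers": fingers}, ...]. A call has 1 to 8 rows; each row shifts and turns the commanded pose from where the row before left it, along the tool's axes as they then stand; what a row does not reach is not made up. Full scale, the value 1, is 0.15 m for a shift and 0.08 rad for a turn. A row lasts 1/8 s, in which the tool goes at most 62.5 mm and 10.7 degrees, less where a joint would pass 70% of its speed; a pose out of reach is approached as far as the arm can. A call with a number of a shift or a turn outside -1 to 1 is refused whole. A call with a gripper value outside its range is refused whole. The fingers move at their own pace and stop on an object; "squeeze" is the grip in N (left out, the last holds). Time passes only in rows, so rows that do not move let the fingers close. It gives the time, the measured TCP pose, the force, the opening and the grip force at its end, in the units of the state.
- r.get_state(): the state, without advancing time (a new reading comes with each control period).
- r.capture(name): name is "scene" or "top"; returns a dict with "image" (480x640x3 uint8, blue, green, red), "fx", "fy", "cx", "cy" (pixels), "R" (3x3) and "t" (3): a world point X has camera coordinates R X + t. Camera axes: x right, y down, z forward; pixel columns grow to the right and rows downward; lengths in m; the calibration is good to about 2 mm. A picture is of the moment at which its call begins. There is no depth.
- r.close_job(): hands the job in; it is judged then, once.
The state is a dict: "time_s": time; "joints": joint angles; "qd": joint speeds; "joint_torque": joint torques, N m; "tcp_pos": TCP position; "eef_rot": TCP orientation; "contact_force": force on the tool from outside, world axes, zero at the start; "moment": the same for the moment, N m; "gripper_width": finger opening in m; "gripper_force": force on a finger pad.
Only numpy, scipy, OpenCV 4.12 (cv2) and the standard library are available. Lean on these libraries where they do the work, as an engineer would, in place of code of your own. Each camera call takes 0.05 s, during which the arm holds its last target. There are 200 camera calls.

### The job

Move the four ink jars from the wooden board to the empty four-pocket press rack, one jar in each pocket and in the same order: the jar nearest the board's red end goes into the pocket beside the rack's red block, the next jar into the pocket after it, and so on to the black block. Keep the jars upright all the while and leave each standing flat on the floor of its pocket.

Things in the scene. Friction and masses are not known exactly. Their poses are not given: they have to be found in the camera images.
- jar_yellow: Loose round ink jar, body and lid yellow, white paper band round it 18 to 40 mm up: 46 mm in diameter, 80 mm high (straight body up to 60 mm, lid 45 mm wide from 62 mm to the top), 0.10 to 0.19 kg. Origin at the centre of its underside, z up. Starts upright, within 4 mm of the centre of the yellow coaster.
- coaster_yellow: Fixed yellow square coaster, 60 x 60 x 4 mm, under the yellow jar; it stays behind and so still shows the jar's old place. Origin at the centre of its underside, 10 mm above the table. Same yaw as the other coasters: their y axis runs along the row, +y towards the board's red end.
- jar_blue: Loose round ink jar, body and lid blue, white paper band round it 18 to 40 mm up: 46 mm in diameter, 80 mm high (straight body up to 60 mm, lid 45 mm wide from 62 mm to the top), 0.10 to 0.19 kg. Origin at the centre of its underside, z up. Starts upright, within 4 mm of the centre of the blue coaster.
- coaster_blue: Fixed blue square coaster, 60 x 60 x 4 mm, under the blue jar; it stays behind and so still shows the jar's old place. Origin at the centre of its underside, 10 mm above the table. The coasters lie in a row, 66 mm apart, on a brown wooden board 90 x 300 mm, with a red bar 22 mm high across one end. +y along the row to that red end.
- jar_green: Loose round ink jar, body and lid green, white paper band round it 18 to 40 mm up: 46 mm in diameter, 80 mm high (straight body up to 60 mm, lid 45 mm wide from 62 mm to the top), 0.10 to 0.19 kg. Origin at the centre of its underside, z up. Starts upright, within 4 mm of the centre of the green coaster.
- coaster_green: Fixed green square coaster, 60 x 60 x 4 mm, under the green jar; it stays behind and so still shows the jar's old place. Origin at the centre of its underside, 10 mm above the table. The board's long edges have rails, 18 mm high above the table; the coasters' tops are at 14 mm. +y along the row to the red end.
- jar_white: Loose round ink jar, body and lid white, white paper band round it 18 to 40 mm up: 46 mm in diameter, 80 mm high (straight body up to 60 mm, lid 45 mm wide from 62 mm to the top), 0.10 to 0.19 kg. Origin at the centre of its underside, z up. Starts upright, within 4 mm of the centre of the white coaster.
- coaster_white: Fixed white square coaster, 60 x 60 x 4 mm, under the white jar; it stays behind and so still shows the jar's old place. Origin at the centre of its underside, 10 mm above the table. +y along the row to the board's red end.
- red_end: Fixed red block, 70 (x) x 24 (y) x 30 mm high, at the first-pocket end of the press rack, whichever end that is. Origin at the centre of its underside, on the table; its y axis lies along the row (either way). On the straight line from its centre to the black block's centre the rack's four pocket centres lie 49, 115, 181 and 247 mm from the red block's centre.
- black_end: Fixed black block, size and axes as the red one, at the press rack's other end, 296 mm from the red block. Origin at the centre of its underside, on the table. Between the blocks: four square open metal pockets, 62 x 62 mm inside, floor 6 mm above the table, wall tops 18 mm above it, walls 4 mm thick.
Not all that is in view belongs to the job. Several things have the shape of the jar_blue; the one meant has the colours described above. Of the things shaped like the black_end, the black one is meant.

How it is judged (in metres and radians):
At the end, for the whole second after the job is handed in: Each jar stands in the press rack at the same place from the red block as it had from the board's red end (its coaster still shows it): within 12 mm of the pocket's centre, underside lower than 12 mm above the table, upright within 0.1 rad, at rest, released (((y of each of coaster_blue, coaster_green, coaster_white in the frame of coaster_yellow below 0 m and horizontal distance between jar_yellow and red_end between 0.037 and 0.061 m) or (((y of coaster_blue in the frame of coaster_yellow above 0 m and y of each of coaster_green, coaster_white in the frame of coaster_yellow below 0 m) or (y of each of coaster_blue, coaster_white in the frame of coaster_yellow below 0 m and y of coaster_green in the frame of coaster_yellow above 0 m) or (y of each of coaster_blue, coaster_green in the frame of coaster_yellow below 0 m and y of coaster_white in the frame of coaster_yellow above 0 m)) and horizontal distance between jar_yellow and red_end between 0.103 and 0.127 m) or (((y of each of coaster_blue, coaster_green in the frame of coaster_yellow above 0 m and y of coaster_white in the frame of coaster_yellow below 0 m) or (y of each of coaster_blue, coaster_white in the frame of coaster_yellow above 0 m and y of coaster_green in the frame of coaster_yellow below 0 m) or (y of coaster_blue in the frame of coaster_yellow below 0 m and y of each of coaster_green, coaster_white in the frame of coaster_yellow above 0 m)) and horizontal distance between jar_yellow and red_end between 0.169 and 0.193 m) or (y of each of coaster_blue, coaster_green, coaster_white in the frame of coaster_yellow above 0 m and horizontal distance between jar_yellow and red_end between 0.235 and 0.259 m)) and horizontal distance between each of jar_yellow, jar_blue, jar_green, jar_white and black_end below 0.265 m and x of jar_yellow in the frame of red_end between -0.012 and 0.012 m and height (world z) of each of jar_yellow, jar_blue, jar_green, jar_white below 0.012 m and angle between each of jar_yellow, jar_blue, jar_green, jar_white's own z axis and vertical below 0.1 rad and linear speed of each of jar_yellow, jar_blue, jar_green, jar_white below 0.02 m/s and angular speed of each of jar_yellow, jar_blue, jar_green, jar_white below 0.2 rad/s and contact force between each of jar_yellow, jar_blue, jar_green, jar_white and the fingers below 0.05 N and ((y of each of coaster_yellow, coaster_green, coaster_white in the frame of coaster_blue below 0 m and horizontal distance between jar_blue and red_end between 0.037 and 0.061 m) or (((y of coaster_yellow in the frame of coaster_blue above 0 m and y of each of coaster_green, coaster_white in the frame of coaster_blue below 0 m) or (y of each of coaster_yellow, coaster_white in the frame of coaster_blue below 0 m and y of coaster_green in the frame of coaster_blue above 0 m) or (y of each of coaster_yellow, coaster_green in the frame of coaster_blue below 0 m and y of coaster_white in the frame of coaster_blue above 0 m)) and horizontal distance between jar_blue and red_end between 0.103 and 0.127 m) or (((y of each of coaster_yellow, coaster_green in the frame of coaster_blue above 0 m and y of coaster_white in the frame of coaster_blue below 0 m) or (y of each of coaster_yellow, coaster_white in the frame of coaster_blue above 0 m and y of coaster_green in the frame of coaster_blue below 0 m) or (y of coaster_yellow in the frame of coaster_blue below 0 m and y of each of coaster_green, coaster_white in the frame of coaster_blue above 0 m)) and horizontal distance between jar_blue and red_end between 0.169 and 0.193 m) or (y of each of coaster_yellow, coaster_green, coaster_white in the frame of coaster_blue above 0 m and horizontal distance between jar_blue and red_end between 0.235 and 0.259 m)) and x of jar_blue in the frame of red_end between -0.012 and 0.012 m and ((y of each of coaster_yellow, coaster_blue, coaster_white in the frame of coaster_green below 0 m and horizontal distance between jar_green and red_end between 0.037 and 0.061 m) or (((y of coaster_yellow in the frame of coaster_green above 0 m and y of each of coaster_blue, coaster_white in the frame of coaster_green below 0 m) or (y of each of coaster_yellow, coaster_white in the frame of coaster_green below 0 m and y of coaster_blue in the frame of coaster_green above 0 m) or (y of each of coaster_yellow, coaster_blue in the frame of coaster_green below 0 m and y of coaster_white in the frame of coaster_green above 0 m)) and horizontal distance between jar_green and red_end between 0.103 and 0.127 m) or (((y of each of coaster_yellow, coaster_blue in the frame of coaster_green above 0 m and y of coaster_white in the frame of coaster_green below 0 m) or (y of each of coaster_yellow, coaster_white in the frame of coaster_green above 0 m and y of coaster_blue in the frame of coaster_green below 0 m) or (y of coaster_yellow in the frame of coaster_green below 0 m and y of each of coaster_blue, coaster_white in the frame of coaster_green above 0 m)) and horizontal distance between jar_green and red_end between 0.169 and 0.193 m) or (y of each of coaster_yellow, coaster_blue, coaster_white in the frame of coaster_green above 0 m and horizontal distance between jar_green and red_end between 0.235 and 0.259 m)) and x of jar_green in the frame of red_end between -0.012 and 0.012 m and ((y of each of coaster_yellow, coaster_blue, coaster_green in the frame of coaster_white below 0 m and horizontal distance between jar_white and red_end between 0.037 and 0.061 m) or (((y of coaster_yellow in the frame of coaster_white above 0 m and y of each of coaster_blue, coaster_green in the frame of coaster_white below 0 m) or (y of each of coaster_yellow, coaster_green in the frame of coaster_white below 0 m and y of coaster_blue in the frame of coaster_white above 0 m) or (y of each of coaster_yellow, coaster_blue in the frame of coaster_white below 0 m and y of coaster_green in the frame of coaster_white above 0 m)) and horizontal distance between jar_white and red_end between 0.103 and 0.127 m) or (((y of each of coaster_yellow, coaster_blue in the frame of coaster_white above 0 m and y of coaster_green in the frame of coaster_white below 0 m) or (y of each of coaster_yellow, coaster_green in the frame of coaster_white above 0 m and y of coaster_blue in the frame of coaster_white below 0 m) or (y of coaster_yellow in the frame of coaster_white below 0 m and y of each of coaster_blue, coaster_green in the frame of coaster_white above 0 m)) and horizontal distance between jar_white and red_end between 0.169 and 0.193 m) or (y of each of coaster_yellow, coaster_blue, coaster_green in the frame of coaster_white above 0 m and horizontal distance between jar_white and red_end between 0.235 and 0.259 m)) and x of jar_white in the frame of red_end between -0.012 and 0.012 m); the robot touches nothing.
It fails at once if the yellow jar is tipped by more than 35 degrees (angle between jar_yellow's own z axis and vertical above 0.61 rad).
It fails at once if the blue jar is tipped by more than 35 degrees (angle between jar_blue's own z axis and vertical above 0.61 rad).
It fails at once if the green jar is tipped by more than 35 degrees (angle between jar_green's own z axis and vertical above 0.61 rad).
It fails at once if the white jar is tipped by more than 35 degrees (angle between jar_white's own z axis and vertical above 0.61 rad).
It also fails if it takes over 102 s, if anything falls off the work surface, if the arm or the gripper's body presses on something with over 40 N, if the wrist force passes 120 N, or if a joint passes its speed limit or range.

## Working session

There is one attempt and no reset: what is moved stays moved. The work goes in short steps, Python scripts to look and compute and a tool call to move; the robot and the scene stay as the last step left them, time stands still between calls to the robot, and variables do not carry over. Pictures are saved under pics/ and viewed, at most 14 in all, crops included, and the job is handed in when it is done.

Besides the shell and the picture viewer there is one more tool, called after "Emit:" in YAML: its name, and indented under it one key for each argument. play_rows: Moves the arm, as the interface text tells. Shift numbers are shares of 0.15 m and turn numbers shares of 0.08 rad, none past 1 either way. Its arguments: {"type":"object","properties":{"rows":{"type":"array"},"squeeze":{"type":"number"}},"required":["rows"]}

```bash
mkdir -p pics; python3 - <<'E'
from plant import r
import cv2,pickle
s=r.get_state();print(s)
for n in("scene","top"):
    c=r.capture(n);pickle.dump(c,open(n+".pkl","wb"));cv2.imwrite(f"pics/{n}0.png",c["image"]);print(n,c["fx"],c["fy"],c["cx"],c["cy"],c["R"],c["t"])
E
```

```text
{'time_s': 0.0, 'joints': array([ 8.35413764e+01,  2.05907002e+01,  6.33568256e-01, -2.14545103e-02,
       -7.01359415e+01, -1.65073138e+01]), 'qd': array([ 0.01059109, -0.09011499, -0.04498349,  0.03321402, -0.04987593,
       -0.06593905]), 'joint_torque': array([ 1.81686799e-03, -5.82721066e+01,  2.93052292e+01,  6.99724495e+00,
        6.83402453e-03, -1.74524512e-04]), 'tcp_pos': array([0.26319466, 0.62103379, 0.22562523]), 'eef_rot': array([ 1.79905032e+02, -7.11107940e-03, -2.29732379e+01]), 'contact_force': array([-0.03341053, -0.0531324 ,  0.29506135]), 'moment': array([ 0.01679065, -0.07687726,  0.04682888]), 'gripper_force': 0.0, 'gripper_width': 0.08764710981682325}
scene 541.5685670421528 541.5685670421528 311.45875382008603 231.70589521265794 [[-0.43929197  0.89830308 -0.00861047]
 [ 0.70173134  0.33714774 -0.62761814]
 [-0.56088831 -0.28174985 -0.77847372]] [ 0.22445224 -0.31786821  1.63710064]
top 454.8470353041926 454.8470353041926 324.80377518434244 239.19245332560072 [[-0.07964684 -0.99682193 -0.00155316]
 [-0.97217634  0.07802179 -0.220875  ]
 [ 0.22029423 -0.01608205 -0.97530089]] [0.04088666 0.51599948 0.80152601]
```

View pics/scene0.png

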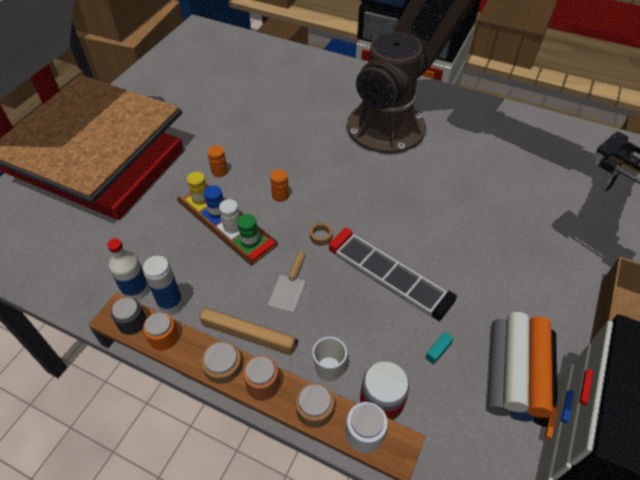

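View pics/top0.png

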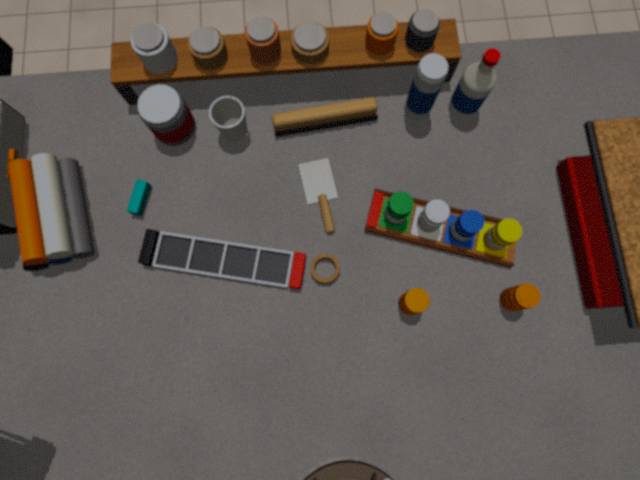

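The top view shows the board's red end at (376,210), followed by green (398,210), white (433,215), blue (467,228) and yellow (503,237). The rack's red block is at (297,270) and the black one at (149,248). The target order from red is green, white, blue, yellow. I'll zoom in for the measurements.

```bash
cat > h.py <<'E'
import numpy as np,cv2
def ray(c,uv,z):
    R,t=np.array(c["R"]),np.array(c["t"]);C=-R.T@t
    d=R.T@np.array([(uv[0]-c["cx"])/c["fx"],(uv[1]-c["cy"])/c["fy"],1.])
    return C+d*(z-C[2])/d[2]
def proj(c,X):
    p=np.array(c["R"])@np.array(X)+np.array(c["t"]);return np.array([c["fx"]*p[0]/p[2]+c["cx"],c["fy"]*p[1]/p[2]+c["cy"]])
E
python3 - <<'E'
import pickle,cv2,numpy as np
from h import *
c=pickle.load(open("top.pkl","rb"));im=c["image"]
print("cam",-np.array(c["R"]).T@c["t"])
a=cv2.resize(im[225:295,130:330],None,fx=4,fy=4,interpolation=cv2.INTER_CUBIC)
b=cv2.resize(im[180:320,360:560],None,fx=4,fy=4,interpolation=cv2.INTER_CUBIC)
cv2.imwrite("pics/a.png",a);cv2.imwrite("pics/b.png",b)
hsv=cv2.cvtColor(im,cv2.COLOR_BGR2HSV)
for n,m in dict(red=((hsv[...,0]<8)|(hsv[...,0]>172))&(hsv[...,1]>170)&(hsv[...,2]>100),black=hsv[...,2]<35).items():
    k,l,st,ce=cv2.connectedComponentsWithStats(m.astype(np.uint8))
    for i in range(1,k):
        if 60<st[i,4]<2000: print(n,st[i],ce[i],ray(c,ce[i],.03)[:2])
E
```

```text
cam [0.32832743 0.01338769 0.89576392]
red [484  49  16  13 170] [491.94117647  55.05294118] [ 0.89928491 -0.39090981]
red [568 158  34 148 627] [584.46251994 230.11483254] [ 0.50136666 -0.50930263]
red [366 191  18  37 340] [374.64117647 209.05882353] [ 0.57699408 -0.10417453]
red [289 252  17  36 393] [297.21119593 270.11704835] [0.46736793 0.05683503]
black [406  28  30  24 402] [418.39303483  41.26865672] [ 0.94547257 -0.23776389]
black [  0  39  12  36 358] [ 4.88268156 58.2877095 ] [0.97589659 0.65220124]
black [445  59  13  23 107] [450.90654206  69.28971963] [ 0.87242618 -0.29831229]
black [116  84  22  21 240] [127.47083333  93.29166667] [0.87118459 0.38828386]
black [452  88  12  21  80] [457.2375  98.175 ] [ 0.8040296  -0.30199759]
black [276 114 101  23 540] [326.1962963  125.08888889] [ 0.76495856 -0.02304105]
black [585 123  48 205 713] [609.23281907 230.88078541] [ 0.49596512 -0.5572807 ]
black [173 124  22  21  64] [185.375  136.8125] [0.76212521 0.26786616]
black [  0 224  16  11 128] [  6.578125  229.3984375] [0.59351636 0.62033864]
black [140 230  18  36 348] [148.28448276 247.84482759] [0.53414266 0.34261839]
black [ 24 247  70  24 264] [ 54.45454545 261.78787879] [0.52104693 0.52324146]
```

View pics/a.png

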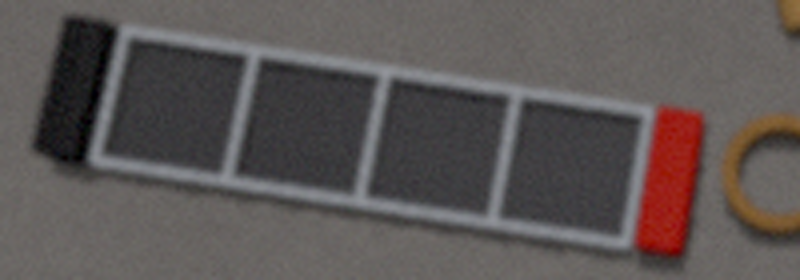

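View pics/b.png

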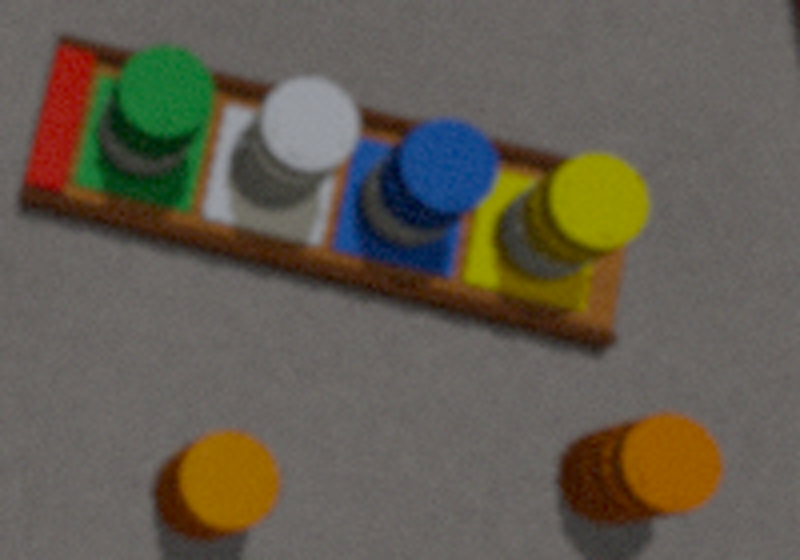

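Crop a shows the frame's outer corners at about (115,25), (655,105), (635,250) and (92,165). Crop b shows the lid tops at green (167,92), white (312,124), blue (448,168) and yellow (599,202), plus two orange decoys below.

```bash
python3 - <<'E'
import pickle,cv2,numpy as np
from h import *
np.set_printoptions(precision=4,suppress=True)
c=pickle.load(open("top.pkl","rb"));s=pickle.load(open("scene.pkl","rb"))
L=lambda x,y:(360+x/4-.375,180+y/4-.375)
A=lambda x,y:(130+x/4-.375,225+y/4-.375)
lids=dict(g=(167,92),w=(312,124),b=(448,168),y=(599,202))
P=np.array([ray(c,L(*v),.094)[:2] for v in lids.values()]);print(P, np.linalg.norm(np.diff(P,axis=0),axis=1),"yaw of row dir toward red",np.degrees(np.arctan2(*(P[0]-P[3])[::-1])))
print("scene check",[proj(s,[*p,.094]) for p in P])
print("decoys",[ray(c,L(*v),.08)[:2] for v in((231,480),(672,463))])
F=np.array([ray(c,A(*v),.018)[:2] for v in((115,25),(655,105),(635,250),(92,165))]);print("frame",F,F.mean(0))
blk=lambda q:ray(c,A(*q),.03)[:2]
r0=np.mean([blk(q) for q in((658,105),(704,112),(683,254),(636,248))],0);b0=np.mean([blk(q) for q in((68,17),(117,24),(86,160),(38,152))],0)
d=(b0-r0);print("red",r0,"black",b0,np.linalg.norm(d),"yaw",np.degrees(np.arctan2(d[1],d[0])))
mid=(r0+b0)/2;u=d/np.linalg.norm(d);print("mid",mid)
print("pockets",np.array([mid+u*(k-148)/1000 for k in(49,115,181,247)]))
print("scene px red/black",proj(s,[*r0,.03]),proj(s,[*b0,.03]))
hsv=cv2.cvtColor(s["image"],cv2.COLOR_BGR2HSV)
m=(((hsv[...,0]<8)|(hsv[...,0]>172))&(hsv[...,1]>170)&(hsv[...,2]>100)).astype(np.uint8)
k,l,st,ce=cv2.connectedComponentsWithStats(m)
print([(ce[i],st[i,4]) for i in range(1,k) if 320<ce[i][0]<370 and st[i,4]>50])
b=cv2.resize(s["image"][160:320,170:470],None,fx=2.6,fy=2.6,interpolation=cv2.INTER_CUBIC);cv2.imwrite("pics/s1.png",b)
E
```

```text
[[ 0.5669 -0.1458]
 [ 0.5464 -0.2102]
 [ 0.5207 -0.2692]
 [ 0.4994 -0.335 ]] [0.0676 0.0643 0.0692] yaw of row dir toward red 70.36844436069147
scene check [array([245.6568, 219.8462]), array([227.0499, 205.2523]), array([212.2442, 190.6415]), array([194.8754, 176.9568])]
decoys [array([ 0.3891, -0.1559]), array([ 0.3809, -0.3533])]
frame [[0.57   0.3274]
 [0.508  0.0624]
 [0.4375 0.0767]
 [0.5002 0.3385]] [0.5039 0.2012]
red [0.4687 0.0567] black [0.5366 0.3413] 0.2925460428051322 yaw 76.58257384991902
mid [0.5027 0.199 ]
pockets [[0.4797 0.1027]
 [0.495  0.1669]
 [0.5103 0.2311]
 [0.5257 0.2953]]
scene px red/black [339.5569 236.3184] [442.8039 300.6794]
[(array([339.9583, 238.1806]), np.int32(216))]
```

View pics/s1.png

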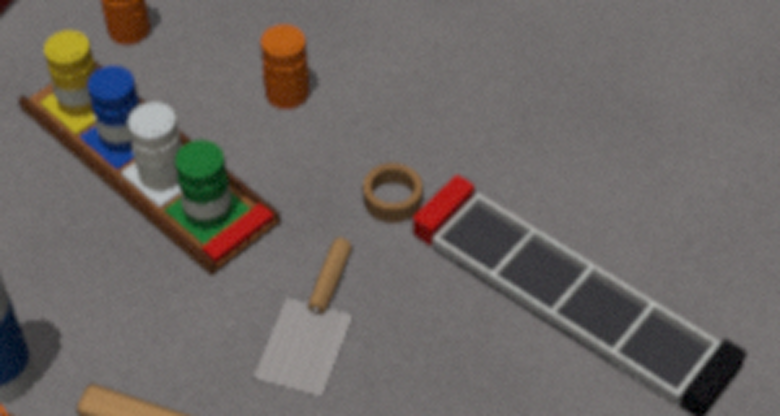

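The second view agrees: the lids fall within about 2 px of the predictions, and the rack's red block is at (340,238) against a predicted (340,236). I'm setting out now, turning the tool to yaw −108.5° as it travels, so the fingers close across the row.

Emit:
play_rows:
  rows:
    - {"slide": [0.2,0.21,0],"delta_rot": [0,0,1],"fingers": 1}
    - {"slide": [0.22,0.19,0],"delta_rot": [0,0,1],"fingers": 1}
    - {"slide": [0.23,0.17,0],"delta_rot": [0,0,1],"fingers": 1}
    - {"slide": [0.25,0.15,0],"delta_rot": [0,0,1],"fingers": 1}
    - {"slide": [0.26,0.13,0],"delta_rot": [0,0,1],"fingers": 1}
    - {"slide": [0.27,0.11,0],"delta_rot": [0,0,1],"fingers": 1}
    - {"slide": [0.28,0.09,0],"delta_rot": [0,0,1],"fingers": 1}
    - {"slide": [0.28,0.07,0],"delta_rot": [0,0,1],"fingers": 1}
  squeeze: 15

```text
time_s: 1.1
tcp_pos: [0.3917, 0.2959, 0.2264]
eef_rot: [180.0, -0.0, -59.8]
contact_force: [1.3, 0.8, 0.3]
gripper_width: 0.0879
gripper_force: 0.0
```

Emit:
play_rows:
  rows:
    - {"slide": [0.29,0.04,0],"delta_rot": [0,0,1],"fingers": 1}
    - {"slide": [0.29,0.02,0],"delta_rot": [0,0,1],"fingers": 1}
    - {"slide": [0.29,0,0],"delta_rot": [0,0,1],"fingers": 1}
    - {"slide": [0.29,-0.03,0],"delta_rot": [0,0,1],"fingers": 1}
    - {"slide": [0.29,-0.05,0],"delta_rot": [0,0,1],"fingers": 1}
    - {"slide": [0.28,-0.07,0],"delta_rot": [0,0,1],"fingers": 1}
    - {"slide": [0.27,-0.09,0],"delta_rot": [0,0,1],"fingers": 1}
    - {"slide": [0.27,-0.11,0],"delta_rot": [0,0,1],"fingers": 1}

```text
time_s: 2.1
tcp_pos: [0.5203, -0.0279, 0.2264]
eef_rot: [180.0, -0.0, -96.5]
contact_force: [0.4, 0.6, 0.1]
gripper_width: 0.0876
gripper_force: 0.0
```

Emit:
play_rows:
  rows:
    - {"slide": [0.26,-0.14,0],"delta_rot": [0,0,1],"fingers": 1}
    - {"slide": [0.24,-0.16,0],"delta_rot": [0,0,1],"fingers": 1}
    - {"slide": [0.23,-0.17,0],"delta_rot": [0,0,0.65],"fingers": 1}

```text
time_s: 2.48
tcp_pos: [0.5691, -0.149, 0.2262]
eef_rot: [180.0, -0.0, -108.6]
contact_force: [0.7, 0.1, 0.8]
gripper_width: 0.0875
gripper_force: 0.0
```

```bash
cat >> h.py <<'E'
def togo(xy,z,yaw):
    from plant import r
    s=r.get_state();p=s["tcp_pos"];w=np.radians(s["eef_rot"][2]);d=np.array([xy[0]-p[0],xy[1]-p[1]])
    dy=(yaw-s["eef_rot"][2]+180)%360-180
    print("slide units total",np.round([(d@[np.cos(w),np.sin(w)])/.15,(d@[np.sin(w),-np.cos(w)])/.15,(p[2]-z)/.15],3),"rz",round(-np.radians(dy)/.08,2),"t",s["time_s"],"pos",p.round(4),s["eef_rot"].round(1))
E
python3 - <<'E'
from h import *
import pickle
from plant import r
np.set_printoptions(precision=4,suppress=True)
c=pickle.load(open("top.pkl","rb"))
L=lambda x,y:(360+x/4-.375,180+y/4-.375)
a=[ray(c,L(*q),.018)[:2] for q in((60,38),(625,175))];b=[ray(c,L(*q),.010)[:2] for q in((22,205),(612,343))]
for q in(a,b): d=q[0]-q[1];print("rail yaw",np.degrees(np.arctan2(d[1],d[0])))
togo((.567,-.146),.15,-108.5)
E
```

```text
rail yaw 71.01117997783211
rail yaw 71.80738017003121
slide units total [-0.014  0.02   0.508] rz -0.02 t 2.475 pos [ 0.5691 -0.149   0.2262] [ 180.    -0.  -108.6]
```

Emit:
play_rows:
  rows:
    - {"slide": [-0.014,0.02,0.4],"delta_rot": [0,0,0],"fingers": 1}
    - {"slide": [0,0,0.4],"delta_rot": [0,0,0],"fingers": 1}
    - {"slide": [0,0,0.28],"delta_rot": [0,0,0],"fingers": 1}
    - {"slide": [0,0,0.145],"delta_rot": [0,0,0],"fingers": 1}
    - {"slide": [0,0,0],"delta_rot": [0,0,0],"fingers": -1}
    - {"slide": [0,0,0],"delta_rot": [0,0,0],"fingers": -1}
    - {"slide": [0,0,0],"delta_rot": [0,0,0],"fingers": -1}
    - {"slide": [0,0,0],"delta_rot": [0,0,0],"fingers": -1}
  squeeze: 15

```text
time_s: 3.48
tcp_pos: [0.5673, -0.1445, 0.0439]
eef_rot: [-179.9, 0.0, -108.4]
contact_force: [0.6, 0.2, -0.6]
gripper_width: 0.0531
gripper_force: 0.0
```

Emit:
play_rows:
  rows:
    - {"slide": [0,0,0],"delta_rot": [0,0,0],"fingers": -1}
    - {"slide": [0,0,0],"delta_rot": [0,0,0],"fingers": -1}
    - {"slide": [0,0,0],"delta_rot": [0,0,0],"fingers": -1}

```text
time_s: 3.85
tcp_pos: [0.567, -0.1446, 0.0435]
eef_rot: [-180.0, 0.0, -108.4]
contact_force: [-2.0, 1.1, 5.4]
gripper_width: 0.0456
gripper_force: 15.0
```

Emit:
play_rows:
  rows:
    - {"slide": [0,0,-0.15],"delta_rot": [0,0,0],"fingers": -1}
    - {"slide": [0,0,-0.3],"delta_rot": [0,0,0],"fingers": -1}
    - {"slide": [0,0,-0.35],"delta_rot": [0,0,0],"fingers": -1}
    - {"slide": [0,0,0],"delta_rot": [0,0,0],"fingers": -1}

```text
time_s: 4.35
tcp_pos: [0.5693, -0.1448, 0.1673]
eef_rot: [-179.6, 0.1, -108.4]
contact_force: [0.7, 0.5, -2.1]
gripper_width: 0.0457
gripper_force: 15.0
```

```bash
python3 - <<'E'
from h import *
from plant import r
import pickle
togo((.480,.103),.16,-103.4)
c=r.capture("top");im=c["image"]
cv2.imwrite("pics/t1.png",cv2.resize(im[130:330,240:560],None,fx=2.4,fy=2.4))
E
```

```text
slide units total [-1.379  1.087  0.048] rz -1.09 t 4.35 pos [ 0.5693 -0.1448  0.1673] [-1.796e+02  1.000e-01 -1.084e+02]
```

View pics/t1.png

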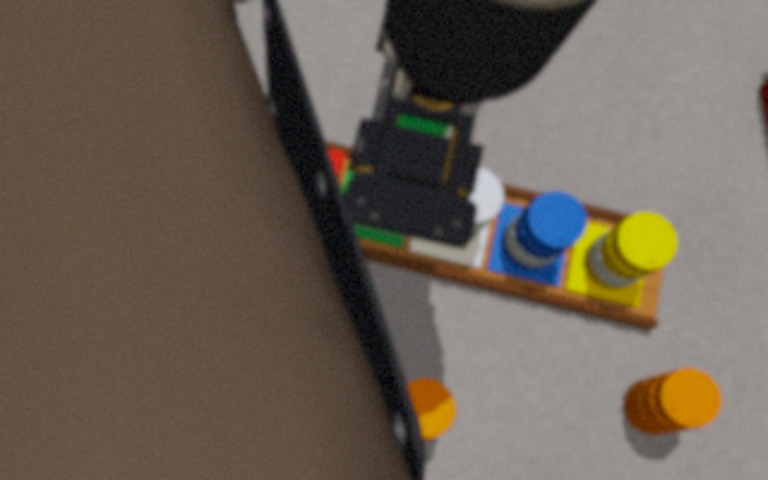

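The green jar is lifted and its coaster shows empty at (385,235). I'm carrying it to pocket 1.

Emit:
play_rows:
  rows:
    - {"slide": [-0.12,0.09,0],"delta_rot": [0,0,0],"fingers": -1}
    - {"slide": [-0.25,0.2,0],"delta_rot": [0,0,0],"fingers": -1}
    - {"slide": [-0.29,0.23,0],"delta_rot": [0,0,0],"fingers": -1}
    - {"slide": [-0.29,0.23,0],"delta_rot": [0,0,0],"fingers": -1}
    - {"slide": [-0.27,0.21,0],"delta_rot": [0,0,0],"fingers": -1}
    - {"slide": [-0.16,0.13,0],"delta_rot": [0,0,-0.5],"fingers": -1}
    - {"slide": [0,0,0],"delta_rot": [0,0,-0.6],"fingers": -1}
    - {"slide": [0,0,0],"delta_rot": [0,0,0],"fingers": -1}

```text
time_s: 5.4
tcp_pos: [0.4761, 0.1035, 0.1615]
eef_rot: [179.9, -0.1, -103.4]
contact_force: [0.0, -1.0, -2.2]
gripper_width: 0.0454
gripper_force: 15.0
```

```bash
python3 - <<'E'
from h import *
from plant import r
togo((.480,.103),.036,-103.4)
c=r.capture("scene");im=c["image"]
cv2.imwrite("pics/s2.png",cv2.resize(im[130:330,240:480],None,fx=3,fy=3))
E
```

```text
slide units total [-0.003 -0.026  0.837] rz 0.0 t 5.4 pos [0.4761 0.1035 0.1615] [ 1.799e+02 -1.000e-01 -1.034e+02]
```

View pics/s2.png

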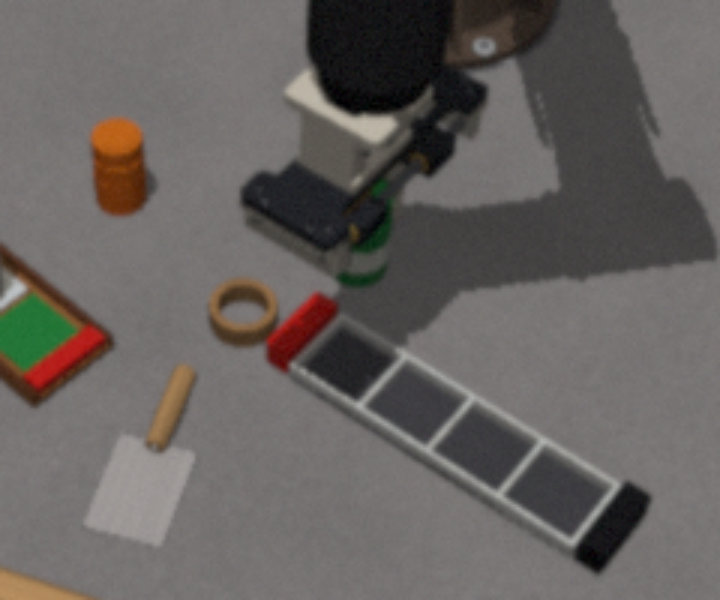

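The scene view shows the jar upright in the fingers with its bottom at about (361,221) px, just short of pocket 1 at about (356,250) px. I'll check the numbers and then lower it.

```bash
python3 - <<'E'
from h import *
import pickle
s=pickle.load(open("scene.pkl","rb"))
f=lambda x,y:(240+x/3-.33,130+y/3-.33)
print("jar bottom",ray(s,f(362,270),.131)[:2])
print("pocket1",ray(s,f(348.5,359),.018)[:2],"pocket4",ray(s,f(561,486),.018)[:2])
E
```

```text
jar bottom [0.4783843  0.10951016]
pocket1 [0.47972486 0.10570388] pocket4 [0.52137345 0.30035916]
```

Emit:
play_rows:
  rows:
    - {"slide": [-0.003,-0.026,0.15],"delta_rot": [0,0,0],"fingers": -1}
    - {"slide": [0,0,0.25],"delta_rot": [0,0,0],"fingers": -1}
    - {"slide": [0,0,0.2],"delta_rot": [0,0,0],"fingers": -1}
    - {"slide": [0,0,0.13],"delta_rot": [0,0,0],"fingers": -1}
    - {"slide": [0,0,0.07],"delta_rot": [0,0,0],"fingers": -1}
    - {"slide": [0,0,0],"delta_rot": [0,0,0],"fingers": -1}

```text
time_s: 6.2
tcp_pos: [0.4807, 0.1024, 0.0421]
eef_rot: [179.9, -0.1, -103.5]
contact_force: [-0.2, 0.2, -2.0]
gripper_width: 0.0458
gripper_force: 15.0
```

Emit:
play_rows:
  rows:
    - {"slide": [0,0,0.034],"delta_rot": [0,0,0],"fingers": -1}
    - {"slide": [0,0,0],"delta_rot": [0,0,0],"fingers": -1}

```text
time_s: 6.45
tcp_pos: [0.4812, 0.1031, 0.038]
eef_rot: [-180.0, 0.0, -103.4]
contact_force: [-1.1, 0.4, -2.0]
gripper_width: 0.0453
gripper_force: 15.0
```

Emit:
play_rows:
  rows:
    - {"slide": [0,0,0.013],"delta_rot": [0,0,0],"fingers": -1}
    - {"slide": [0,0,0],"delta_rot": [0,0,0],"fingers": -1}
    - {"slide": [0,0,0],"delta_rot": [0,0,0],"fingers": 1}
    - {"slide": [0,0,0],"delta_rot": [0,0,0],"fingers": 1}
    - {"slide": [0,0,0],"delta_rot": [0,0,0],"fingers": 1}
    - {"slide": [0,0,0],"delta_rot": [0,0,0],"fingers": 1}
    - {"slide": [0,0,0],"delta_rot": [0,0,0],"fingers": 1}

```text
time_s: 7.32
tcp_pos: [0.481, 0.103, 0.0358]
eef_rot: [-180.0, -0.0, -103.4]
contact_force: [-0.4, 0.4, 0.0]
gripper_width: 0.086
gripper_force: 0.0
```

Emit:
play_rows:
  rows:
    - {"slide": [0,0,-0.2],"delta_rot": [0,0,0],"fingers": 1}
    - {"slide": [0,0,-0.35],"delta_rot": [0,0,0],"fingers": 1}
    - {"slide": [0,0,-0.35],"delta_rot": [0,0,0],"fingers": 1}
    - {"slide": [0,0,-0.1],"delta_rot": [0,0,0],"fingers": 1}
    - {"slide": [0.3,-0.25,0],"delta_rot": [0,0,0],"fingers": 1}
    - {"slide": [0.3,-0.25,0],"delta_rot": [0,0,0],"fingers": 1}
    - {"slide": [0.3,-0.2,0],"delta_rot": [0,0,0.5],"fingers": 1}
    - {"slide": [0.3,-0.2,0],"delta_rot": [0,0,0.6],"fingers": 1}

```text
time_s: 8.32
tcp_pos: [0.5687, -0.1057, 0.1849]
eef_rot: [179.9, -0.0, -108.5]
contact_force: [0.5, 0.4, 0.0]
gripper_width: 0.0874
gripper_force: 0.0
```

```bash
python3 - <<'E'
from h import *
from plant import r
togo((.546,-.210),.042,-108.5)
c=r.capture("scene");im=c["image"]
cv2.imwrite("pics/s3.png",cv2.resize(im[130:330,170:480],None,fx=2.5,fy=2.5))
E
```

```text
slide units total [ 0.707 -0.077  0.953] rz -0.01 t 8.325 pos [ 0.5687 -0.1057  0.1849] [ 179.9   -0.  -108.5]
```

View pics/s3.png

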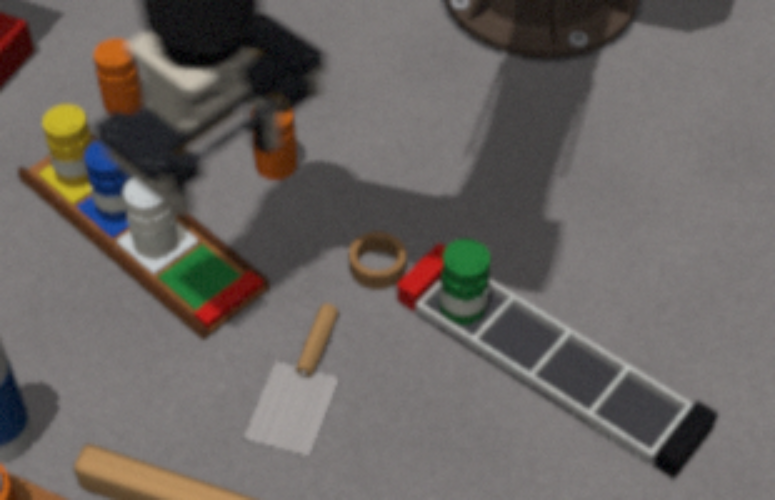

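The green jar is standing in pocket 1, with its lid at crop (467,257). Next is white.

Emit:
play_rows:
  rows:
    - {"slide": [0.35,-0.04,0],"delta_rot": [0,0,0],"fingers": 1}
    - {"slide": [0.357,-0.037,0],"delta_rot": [0,0,0],"fingers": 1}
    - {"slide": [0,0,0.1],"delta_rot": [0,0,0],"fingers": 1}
    - {"slide": [0,0,0.1],"delta_rot": [0,0,0],"fingers": 1}

```text
time_s: 8.88
tcp_pos: [0.5454, -0.2084, 0.1543]
eef_rot: [179.9, 0.0, -108.5]
contact_force: [0.0, 0.8, 0.0]
gripper_width: 0.0876
gripper_force: 0.0
```

```bash
python3 - <<'E'
from h import *
import pickle
s=pickle.load(open("scene.pkl","rb"));t=pickle.load(open("top.pkl","rb"))
print("green now",ray(s,(170+467/2.5-.3,130+257/2.5-.3),.086)[:2])
togo((.546,-.210),.042,-108.5)
E
```

```text
green now [0.48236632 0.10444759]
slide units total [ 0.009 -0.007  0.749] rz -0.0 t 8.875 pos [ 0.5454 -0.2084  0.1543] [ 179.9    0.  -108.5]
```

Emit:
play_rows:
  rows:
    - {"slide": [0.009,-0.007,0.35],"delta_rot": [0,0,0],"fingers": 1}
    - {"slide": [0,0,0.25],"delta_rot": [0,0,0],"fingers": 1}
    - {"slide": [0,0,0.145],"delta_rot": [0,0,0],"fingers": 1}
    - {"slide": [0,0,0],"delta_rot": [0,0,0],"fingers": -1}
    - {"slide": [0,0,0],"delta_rot": [0,0,0],"fingers": -1}
    - {"slide": [0,0,0],"delta_rot": [0,0,0],"fingers": -1}
    - {"slide": [0,0,0],"delta_rot": [0,0,0],"fingers": -1}
    - {"slide": [0,0,0],"delta_rot": [0,0,0],"fingers": -1}

```text
time_s: 9.88
tcp_pos: [0.5467, -0.21, 0.0447]
eef_rot: [-180.0, 0.0, -108.5]
contact_force: [-1.9, 1.1, 3.9]
gripper_width: 0.0455
gripper_force: 15.0
```

Emit:
play_rows:
  rows:
    - {"slide": [0,0,0],"delta_rot": [0,0,0],"fingers": -1}
    - {"slide": [0,0,0],"delta_rot": [0,0,0],"fingers": -1}
    - {"slide": [0,0,0],"delta_rot": [0,0,0],"fingers": -1}

```text
time_s: 10.25
tcp_pos: [0.5467, -0.21, 0.0446]
eef_rot: [-180.0, 0.0, -108.4]
contact_force: [-2.4, 1.3, 5.9]
gripper_width: 0.0456
gripper_force: 15.0
```

Emit:
play_rows:
  rows:
    - {"slide": [0,0,-0.15],"delta_rot": [0,0,0],"fingers": -1}
    - {"slide": [0,0,-0.3],"delta_rot": [0,0,0],"fingers": -1}
    - {"slide": [0,0,-0.35],"delta_rot": [0,0,0],"fingers": -1}
    - {"slide": [0,0,-0.05],"delta_rot": [0,0,0],"fingers": -1}
    - {"slide": [0,0,0],"delta_rot": [0,0,0],"fingers": -1}

```text
time_s: 10.88
tcp_pos: [0.5464, -0.2098, 0.1715]
eef_rot: [-180.0, 0.0, -108.5]
contact_force: [0.1, 0.6, -2.1]
gripper_width: 0.0455
gripper_force: 15.0
```

```bash
python3 - <<'E'
from h import *
togo((.4955,.168),.16,-103.4)
E
```

```text
slide units total [-2.282  1.12   0.077] rz -1.11 t 10.875 pos [ 0.5464 -0.2098  0.1715] [-180.     0.  -108.5]
```

Emit:
play_rows:
  rows:
    - {"slide": [-0.23,0.11,0],"delta_rot": [0,0,0],"fingers": -1}
    - {"slide": [-0.3,0.15,0],"delta_rot": [0,0,0],"fingers": -1}
    - {"slide": [-0.32,0.16,0],"delta_rot": [0,0,0],"fingers": -1}
    - {"slide": [-0.32,0.16,0],"delta_rot": [0,0,0],"fingers": -1}
    - {"slide": [-0.32,0.16,0],"delta_rot": [0,0,0],"fingers": -1}
    - {"slide": [-0.32,0.16,0],"delta_rot": [0,0,0],"fingers": -1}
    - {"slide": [-0.29,0.14,0],"delta_rot": [0,0,0],"fingers": -1}
    - {"slide": [-0.18,0.08,0],"delta_rot": [0,0,-0.5],"fingers": -1}

```text
time_s: 11.88
tcp_pos: [0.4939, 0.1691, 0.1695]
eef_rot: [179.9, -0.1, -106.0]
contact_force: [0.4, -0.3, -1.1]
gripper_width: 0.0457
gripper_force: 15.0
```

Emit:
play_rows:
  rows:
    - {"slide": [0,0,0],"delta_rot": [0,0,-0.6],"fingers": -1}
    - {"slide": [0,0,0],"delta_rot": [0,0,0],"fingers": -1}
    - {"slide": [0,0,0],"delta_rot": [0,0,0],"fingers": -1}

```text
time_s: 12.25
tcp_pos: [0.4949, 0.167, 0.1704]
eef_rot: [179.9, -0.1, -103.5]
contact_force: [0.7, 0.1, -1.0]
gripper_width: 0.0458
gripper_force: 15.0
```

```bash
python3 - <<'E'
from h import *
togo((.4955,.168),.0375,-103.4)
E
```

```text
slide units total [-0.007 -0.002  0.886] rz -0.02 t 12.25 pos [0.4949 0.167  0.1704] [ 1.799e+02 -1.000e-01 -1.035e+02]
```

Emit:
play_rows:
  rows:
    - {"slide": [-0.007,-0.002,0.15],"delta_rot": [0,0,0],"fingers": -1}
    - {"slide": [0,0,0.25],"delta_rot": [0,0,0],"fingers": -1}
    - {"slide": [0,0,0.2],"delta_rot": [0,0,0],"fingers": -1}
    - {"slide": [0,0,0.14],"delta_rot": [0,0,0],"fingers": -1}
    - {"slide": [0,0,0.09],"delta_rot": [0,0,0],"fingers": -1}
    - {"slide": [0,0,0.04],"delta_rot": [0,0,0],"fingers": -1}
    - {"slide": [0,0,0],"delta_rot": [0,0,0],"fingers": -1}
    - {"slide": [0,0,0],"delta_rot": [0,0,0],"fingers": -1}

```text
time_s: 13.25
tcp_pos: [0.4964, 0.1689, 0.0418]
eef_rot: [-179.9, 0.1, -103.4]
contact_force: [0.0, 0.3, -0.2]
gripper_width: 0.0452
gripper_force: 15.0
```

Emit:
play_rows:
  rows:
    - {"slide": [0,0,0.02],"delta_rot": [0,0,0],"fingers": -1}
    - {"slide": [0,0,0.012],"delta_rot": [0,0,0],"fingers": -1}
    - {"slide": [0,0,0],"delta_rot": [0,0,0],"fingers": -1}

```text
time_s: 13.62
tcp_pos: [0.496, 0.1687, 0.0366]
eef_rot: [-180.0, 0.0, -103.4]
contact_force: [-2.5, -0.2, 4.7]
gripper_width: 0.0456
gripper_force: 15.0
```

Emit:
play_rows:
  rows:
    - {"slide": [0,0,0],"delta_rot": [0,0,0],"fingers": 1}
    - {"slide": [0,0,0],"delta_rot": [0,0,0],"fingers": 1}
    - {"slide": [0,0,0],"delta_rot": [0,0,0],"fingers": 1}
    - {"slide": [0,0,0],"delta_rot": [0,0,0],"fingers": 1}
    - {"slide": [0,0,0],"delta_rot": [0,0,0],"fingers": 1}
    - {"slide": [0,0,-0.2],"delta_rot": [0,0,0],"fingers": 1}
    - {"slide": [0,0,-0.4],"delta_rot": [0,0,0],"fingers": 1}
    - {"slide": [0,0,-0.4],"delta_rot": [0,0,0],"fingers": 1}

```text
time_s: 14.62
tcp_pos: [0.4956, 0.1683, 0.1877]
eef_rot: [180.0, -0.0, -103.4]
contact_force: [1.0, 0.9, 0.4]
gripper_width: 0.0877
gripper_force: 0.0
```

Emit:
play_rows:
  rows:
    - {"slide": [0.35,-0.105,0],"delta_rot": [0,0,0],"fingers": 1}
    - {"slide": [0.35,-0.105,0],"delta_rot": [0,0,0],"fingers": 1}
    - {"slide": [0.35,-0.105,0],"delta_rot": [0,0,0],"fingers": 1}
    - {"slide": [0.35,-0.105,0],"delta_rot": [0,0,0],"fingers": 1}
    - {"slide": [0.35,-0.105,0],"delta_rot": [0,0,0],"fingers": 1}
    - {"slide": [0.35,-0.105,0],"delta_rot": [0,0,0],"fingers": 1}
    - {"slide": [0.35,-0.105,0],"delta_rot": [0,0,0],"fingers": 1}
    - {"slide": [0.35,-0.105,0],"delta_rot": [0,0,0.5],"fingers": 1}

```text
time_s: 15.62
tcp_pos: [0.521, -0.271, 0.1863]
eef_rot: [-180.0, 0.0, -105.7]
contact_force: [1.2, 1.3, 0.2]
gripper_width: 0.088
gripper_force: 0.0
```

Emit:
play_rows:
  rows:
    - {"slide": [0,0,0],"delta_rot": [0,0,0.6],"fingers": 1}
    - {"slide": [0,0,0],"delta_rot": [0,0,0],"fingers": 1}

```text
time_s: 15.88
tcp_pos: [0.5207, -0.2698, 0.1858]
eef_rot: [180.0, -0.0, -108.5]
contact_force: [-0.5, 0.4, 0.3]
gripper_width: 0.0875
gripper_force: 0.0
```

```bash
python3 - <<'E'
from h import *
from plant import r
togo((.521,-.269),.043,-108.5)
c=r.capture("scene");im=c["image"]
cv2.imwrite("pics/s4.png",cv2.resize(im[130:330,170:480],None,fx=2.5,fy=2.5))
E
```

```text
slide units total [-0.006 -0.     0.952] rz -0.0 t 15.875 pos [ 0.5207 -0.2698  0.1858] [ 180.    -0.  -108.5]
```

View pics/s4.png

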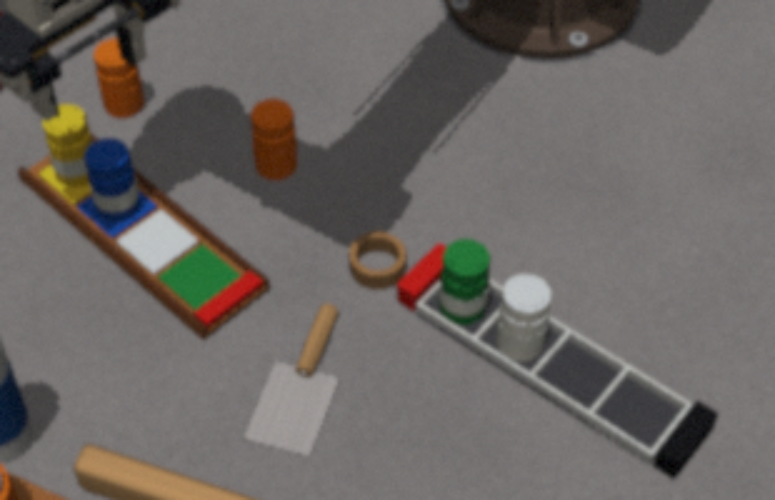

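The white jar is standing in pocket 2, lid at crop (526,292). Next is blue.

Emit:
play_rows:
  rows:
    - {"slide": [-0.006,0,0.35],"delta_rot": [0,0,0],"fingers": 1}
    - {"slide": [0,0,0.35],"delta_rot": [0,0,0],"fingers": 1}
    - {"slide": [0,0,0.2],"delta_rot": [0,0,0],"fingers": 1}
    - {"slide": [0,0,0.05],"delta_rot": [0,0,0],"fingers": 1}
    - {"slide": [0,0,0],"delta_rot": [0,0,0],"fingers": -1}
    - {"slide": [0,0,0],"delta_rot": [0,0,0],"fingers": -1}
    - {"slide": [0,0,0],"delta_rot": [0,0,0],"fingers": -1}
    - {"slide": [0,0,0],"delta_rot": [0,0,0],"fingers": -1}

```text
time_s: 16.92
tcp_pos: [0.5218, -0.2684, 0.0445]
eef_rot: [-179.9, 0.0, -108.4]
contact_force: [0.2, -0.8, -0.1]
gripper_width: 0.0534
gripper_force: 0.0
```

Emit:
play_rows:
  rows:
    - {"slide": [0,0,0],"delta_rot": [0,0,0],"fingers": -1}
    - {"slide": [0,0,0],"delta_rot": [0,0,0],"fingers": -1}
    - {"slide": [0,0,0],"delta_rot": [0,0,0],"fingers": -1}

```text
time_s: 17.3
tcp_pos: [0.5215, -0.2684, 0.0441]
eef_rot: [-180.0, -0.0, -108.4]
contact_force: [-1.7, 1.1, 5.7]
gripper_width: 0.0461
gripper_force: 15.0
```

Emit:
play_rows:
  rows:
    - {"slide": [0,0,-0.15],"delta_rot": [0,0,0],"fingers": -1}
    - {"slide": [0,0,-0.3],"delta_rot": [0,0,0],"fingers": -1}
    - {"slide": [0,0,-0.35],"delta_rot": [0,0,0],"fingers": -1}
    - {"slide": [0,0,-0.05],"delta_rot": [0,0,0],"fingers": -1}
    - {"slide": [-0.2,0.07,0],"delta_rot": [0,0,0],"fingers": -1}
    - {"slide": [-0.3,0.11,0],"delta_rot": [0,0,0],"fingers": -1}
    - {"slide": [-0.35,0.125,0],"delta_rot": [0,0,0],"fingers": -1}
    - {"slide": [-0.35,0.125,0],"delta_rot": [0,0,0],"fingers": -1}

```text
time_s: 18.3
tcp_pos: [0.5164, -0.0757, 0.1702]
eef_rot: [179.9, -0.0, -108.5]
contact_force: [2.1, 0.2, -1.7]
gripper_width: 0.0458
gripper_force: 15.0
```

Emit:
play_rows:
  rows:
    - {"slide": [-0.35,0.125,0],"delta_rot": [0,0,0],"fingers": -1}
    - {"slide": [-0.35,0.125,0],"delta_rot": [0,0,0],"fingers": -1}
    - {"slide": [-0.35,0.125,0],"delta_rot": [0,0,0],"fingers": -1}
    - {"slide": [-0.35,0.125,0],"delta_rot": [0,0,0],"fingers": -1}
    - {"slide": [-0.34,0.12,0],"delta_rot": [0,0,0],"fingers": -1}
    - {"slide": [-0.2,0.07,0],"delta_rot": [0,0,-0.5],"fingers": -1}
    - {"slide": [0,0,0],"delta_rot": [0,0,-0.6],"fingers": -1}
    - {"slide": [0,0,0],"delta_rot": [0,0,0],"fingers": -1}

```text
time_s: 19.3
tcp_pos: [0.5104, 0.2317, 0.17]
eef_rot: [179.9, -0.1, -103.4]
contact_force: [0.7, -0.5, -0.7]
gripper_width: 0.0456
gripper_force: 15.0
```

```bash
python3 - <<'E'
from h import *
import pickle
s=pickle.load(open("scene.pkl","rb"))
print("white",ray(s,(170+526/2.5-.3,130+292/2.5-.3),.086)[:2])
togo((.511,.232),.0375,-103.4)
E
```

```text
white [0.4969024 0.1694387]
slide units total [-0.003 -0.003  0.883] rz 0.0 t 19.3 pos [0.5104 0.2317 0.17  ] [ 1.799e+02 -1.000e-01 -1.034e+02]
```

Emit:
play_rows:
  rows:
    - {"slide": [0,0,0.15],"delta_rot": [0,0,0],"fingers": -1}
    - {"slide": [0,0,0.25],"delta_rot": [0,0,0],"fingers": -1}
    - {"slide": [0,0,0.2],"delta_rot": [0,0,0],"fingers": -1}
    - {"slide": [0,0,0.14],"delta_rot": [0,0,0],"fingers": -1}
    - {"slide": [0,0,0.09],"delta_rot": [0,0,0],"fingers": -1}
    - {"slide": [0,0,0.04],"delta_rot": [0,0,0],"fingers": -1}
    - {"slide": [0,0,0],"delta_rot": [0,0,0],"fingers": -1}
    - {"slide": [0,0,0],"delta_rot": [0,0,0],"fingers": -1}

```text
time_s: 20.3
tcp_pos: [0.5115, 0.232, 0.0415]
eef_rot: [-180.0, 0.1, -103.4]
contact_force: [-0.2, 0.3, -1.1]
gripper_width: 0.0457
gripper_force: 15.0
```

Emit:
play_rows:
  rows:
    - {"slide": [0,0,0.02],"delta_rot": [0,0,0],"fingers": -1}
    - {"slide": [0,0,0.012],"delta_rot": [0,0,0],"fingers": -1}
    - {"slide": [0,0,0],"delta_rot": [0,0,0],"fingers": -1}

```text
time_s: 20.68
tcp_pos: [0.5112, 0.2318, 0.0362]
eef_rot: [-180.0, 0.0, -103.4]
contact_force: [-0.0, 0.4, 2.2]
gripper_width: 0.0457
gripper_force: 15.0
```

Emit:
play_rows:
  rows:
    - {"slide": [0,0,0],"delta_rot": [0,0,0],"fingers": 1}
    - {"slide": [0,0,0],"delta_rot": [0,0,0],"fingers": 1}
    - {"slide": [0,0,0],"delta_rot": [0,0,0],"fingers": 1}
    - {"slide": [0,0,0],"delta_rot": [0,0,0],"fingers": 1}
    - {"slide": [0,0,0],"delta_rot": [0,0,0],"fingers": 1}
    - {"slide": [0,0,-0.2],"delta_rot": [0,0,0],"fingers": 1}
    - {"slide": [0,0,-0.4],"delta_rot": [0,0,0],"fingers": 1}
    - {"slide": [0,0,-0.4],"delta_rot": [0,0,0],"fingers": 1}

```text
time_s: 21.68
tcp_pos: [0.5108, 0.2313, 0.1874]
eef_rot: [180.0, -0.1, -103.4]
contact_force: [1.2, 0.7, 0.0]
gripper_width: 0.0876
gripper_force: 0.0
```

Emit:
play_rows:
  rows:
    - {"slide": [0.37,-0.08,0],"delta_rot": [0,0,0],"fingers": 1}
    - {"slide": [0.37,-0.08,0],"delta_rot": [0,0,0],"fingers": 1}
    - {"slide": [0.37,-0.08,0],"delta_rot": [0,0,0],"fingers": 1}
    - {"slide": [0.37,-0.08,0],"delta_rot": [0,0,0],"fingers": 1}
    - {"slide": [0.37,-0.08,0],"delta_rot": [0,0,0],"fingers": 1}
    - {"slide": [0.37,-0.08,0],"delta_rot": [0,0,0],"fingers": 1}
    - {"slide": [0.37,-0.08,0],"delta_rot": [0,0,0],"fingers": 1}
    - {"slide": [0.37,-0.08,0],"delta_rot": [0,0,0],"fingers": 1}

```text
time_s: 22.68
tcp_pos: [0.5013, -0.2243, 0.1862]
eef_rot: [-180.0, 0.0, -103.4]
contact_force: [0.9, 0.6, 0.1]
gripper_width: 0.0877
gripper_force: 0.0
```

Emit:
play_rows:
  rows:
    - {"slide": [0.37,-0.08,0],"delta_rot": [0,0,0],"fingers": 1}
    - {"slide": [0.37,-0.08,0],"delta_rot": [0,0,0.5],"fingers": 1}
    - {"slide": [0,0,0],"delta_rot": [0,0,0.6],"fingers": 1}
    - {"slide": [0,0,0],"delta_rot": [0,0,0],"fingers": 1}

```text
time_s: 23.18
tcp_pos: [0.4986, -0.3367, 0.1855]
eef_rot: [180.0, 0.0, -108.5]
contact_force: [-0.8, -0.4, 0.6]
gripper_width: 0.0878
gripper_force: 0.0
```

```bash
python3 - <<'E'
from h import *
from plant import r
togo((.4995,-.335),.043,-108.5)
c=r.capture("scene");im=c["image"]
cv2.imwrite("pics/s5.png",cv2.resize(im[130:330,170:480],None,fx=2.5,fy=2.5))
E
```

```text
slide units total [-0.013 -0.002  0.95 ] rz -0.0 t 23.175 pos [ 0.4986 -0.3367  0.1855] [ 180.     0.  -108.5]
```

View pics/s5.png

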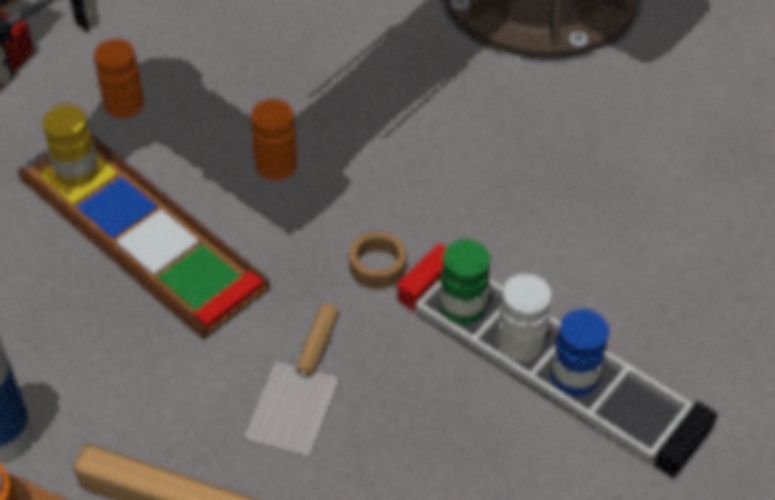

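The blue jar is standing in pocket 3, lid at crop (583,327). Last is yellow.

Emit:
play_rows:
  rows:
    - {"slide": [-0.013,0,0.35],"delta_rot": [0,0,0],"fingers": 1}
    - {"slide": [0,0,0.35],"delta_rot": [0,0,0],"fingers": 1}
    - {"slide": [0,0,0.2],"delta_rot": [0,0,0],"fingers": 1}
    - {"slide": [0,0,0.05],"delta_rot": [0,0,0],"fingers": 1}
    - {"slide": [0,0,0],"delta_rot": [0,0,0],"fingers": -1}
    - {"slide": [0,0,0],"delta_rot": [0,0,0],"fingers": -1}
    - {"slide": [0,0,0],"delta_rot": [0,0,0],"fingers": -1}
    - {"slide": [0,0,0],"delta_rot": [0,0,0],"fingers": -1}

```text
time_s: 24.22
tcp_pos: [0.5001, -0.3344, 0.0442]
eef_rot: [-179.9, 0.0, -108.5]
contact_force: [0.3, 0.6, 0.2]
gripper_width: 0.0532
gripper_force: 0.0
```

Emit:
play_rows:
  rows:
    - {"slide": [0,0,0],"delta_rot": [0,0,0],"fingers": -1}
    - {"slide": [0,0,0],"delta_rot": [0,0,0],"fingers": -1}
    - {"slide": [0,0,0],"delta_rot": [0,0,0],"fingers": -1}

```text
time_s: 24.6
tcp_pos: [0.4998, -0.3343, 0.0439]
eef_rot: [-180.0, -0.0, -108.4]
contact_force: [-1.8, 1.6, 4.9]
gripper_width: 0.0456
gripper_force: 15.0
```

Emit:
play_rows:
  rows:
    - {"slide": [0,0,-0.15],"delta_rot": [0,0,0],"fingers": -1}
    - {"slide": [0,0,-0.3],"delta_rot": [0,0,0],"fingers": -1}
    - {"slide": [0,0,-0.35],"delta_rot": [0,0,0],"fingers": -1}
    - {"slide": [0,0,-0.05],"delta_rot": [0,0,0],"fingers": -1}
    - {"slide": [-0.2,0.06,0],"delta_rot": [0,0,0],"fingers": -1}
    - {"slide": [-0.3,0.086,0],"delta_rot": [0,0,0],"fingers": -1}
    - {"slide": [-0.36,0.104,0],"delta_rot": [0,0,0],"fingers": -1}
    - {"slide": [-0.36,0.104,0],"delta_rot": [0,0,0],"fingers": -1}

```text
time_s: 25.6
tcp_pos: [0.5065, -0.1423, 0.1697]
eef_rot: [179.9, -0.0, -108.5]
contact_force: [1.6, 0.2, -1.8]
gripper_width: 0.0456
gripper_force: 15.0
```

Emit:
play_rows:
  rows:
    - {"slide": [-0.36,0.104,0],"delta_rot": [0,0,0],"fingers": -1}
    - {"slide": [-0.36,0.104,0],"delta_rot": [0,0,0],"fingers": -1}
    - {"slide": [-0.36,0.104,0],"delta_rot": [0,0,0],"fingers": -1}
    - {"slide": [-0.36,0.104,0],"delta_rot": [0,0,0],"fingers": -1}
    - {"slide": [-0.36,0.104,0],"delta_rot": [0,0,0],"fingers": -1}
    - {"slide": [-0.36,0.104,0],"delta_rot": [0,0,0],"fingers": -1}
    - {"slide": [-0.36,0.104,0],"delta_rot": [0,0,0],"fingers": -1}
    - {"slide": [-0.31,0.084,0],"delta_rot": [0,0,-0.5],"fingers": -1}

```text
time_s: 26.6
tcp_pos: [0.5252, 0.2992, 0.1695]
eef_rot: [179.9, -0.1, -106.1]
contact_force: [1.5, -0.2, -1.4]
gripper_width: 0.0458
gripper_force: 15.0
```

Emit:
play_rows:
  rows:
    - {"slide": [0,0,0],"delta_rot": [0,0,-0.6],"fingers": -1}
    - {"slide": [0,0,0],"delta_rot": [0,0,0],"fingers": -1}
    - {"slide": [0,0,0],"delta_rot": [0,0,0],"fingers": -1}

```text
time_s: 26.98
tcp_pos: [0.5258, 0.2967, 0.1702]
eef_rot: [180.0, -0.1, -103.5]
contact_force: [0.1, 0.2, -0.5]
gripper_width: 0.0456
gripper_force: 15.0
```

```bash
python3 - <<'E'
from h import *
import pickle
s=pickle.load(open("scene.pkl","rb"))
f=lambda x,y:(170+x/2.5-.3,130+y/2.5-.3)
print("blue",ray(s,f(583,327),.086)[:2],"pocket4",ray(s,f(644,408),.018)[:2])
togo((.5255,.297),.0375,-103.4)
E
```

```text
blue [0.51162432 0.23015806] pocket4 [0.52393195 0.30272358]
slide units total [-0.001  0.002  0.885] rz -0.02 t 26.975 pos [0.5258 0.2967 0.1702] [ 1.800e+02 -1.000e-01 -1.035e+02]
```

Emit:
play_rows:
  rows:
    - {"slide": [-0.009,0,0.15],"delta_rot": [0,0,0],"fingers": -1}
    - {"slide": [0,0,0.25],"delta_rot": [0,0,0],"fingers": -1}
    - {"slide": [0,0,0.2],"delta_rot": [0,0,0],"fingers": -1}
    - {"slide": [0,0,0.14],"delta_rot": [0,0,0],"fingers": -1}
    - {"slide": [0,0,0.09],"delta_rot": [0,0,0],"fingers": -1}
    - {"slide": [0,0,0.04],"delta_rot": [0,0,0],"fingers": -1}
    - {"slide": [0,0,0],"delta_rot": [0,0,0],"fingers": -1}
    - {"slide": [0,0,0],"delta_rot": [0,0,0],"fingers": -1}

```text
time_s: 27.98
tcp_pos: [0.5268, 0.2991, 0.0413]
eef_rot: [-180.0, 0.1, -103.4]
contact_force: [0.6, -0.4, -1.2]
gripper_width: 0.0454
gripper_force: 15.0
```

Emit:
play_rows:
  rows:
    - {"slide": [0,0,0.02],"delta_rot": [0,0,0],"fingers": -1}
    - {"slide": [0,0,0.012],"delta_rot": [0,0,0],"fingers": -1}
    - {"slide": [0,0,0],"delta_rot": [0,0,0],"fingers": -1}

```text
time_s: 28.35
tcp_pos: [0.5265, 0.2989, 0.0359]
eef_rot: [-180.0, 0.0, -103.4]
contact_force: [-1.3, -0.7, 0.9]
gripper_width: 0.0457
gripper_force: 15.0
```

Releasing yellow, rising clear and moving out of the way for a final look.

Emit:
play_rows:
  rows:
    - {"slide": [0,0,0],"delta_rot": [0,0,0],"fingers": 1}
    - {"slide": [0,0,0],"delta_rot": [0,0,0],"fingers": 1}
    - {"slide": [0,0,0],"delta_rot": [0,0,0],"fingers": 1}
    - {"slide": [0,0,0],"delta_rot": [0,0,0],"fingers": 1}
    - {"slide": [0,0,0],"delta_rot": [0,0,0],"fingers": 1}
    - {"slide": [0,0,-0.2],"delta_rot": [0,0,0],"fingers": 1}
    - {"slide": [0,0,-0.4],"delta_rot": [0,0,0],"fingers": 1}
    - {"slide": [0,0,-0.4],"delta_rot": [0,0,0],"fingers": 1}

```text
time_s: 29.35
tcp_pos: [0.5261, 0.2984, 0.187]
eef_rot: [180.0, -0.1, -103.4]
contact_force: [0.9, 0.9, -1.1]
gripper_width: 0.0876
gripper_force: 0.0
```

Emit:
play_rows:
  rows:
    - {"slide": [-0.38,0,0],"delta_rot": [0,0,0],"fingers": 1}
    - {"slide": [-0.38,0,0],"delta_rot": [0,0,0],"fingers": 1}
    - {"slide": [-0.38,0,0],"delta_rot": [0,0,0],"fingers": 1}
    - {"slide": [-0.38,0,0],"delta_rot": [0,0,0],"fingers": 1}
    - {"slide": [0,0,0],"delta_rot": [0,0,0],"fingers": 1}

```text
time_s: 29.98
tcp_pos: [0.5789, 0.5237, 0.1826]
eef_rot: [179.9, -0.1, -103.3]
contact_force: [-0.1, -1.0, -0.3]
gripper_width: 0.0875
gripper_force: 0.0
```

```bash
python3 - <<'E'
from h import *
from plant import r
for n in("scene","top"):
    im=r.capture(n)["image"]
    if n=="scene": cv2.imwrite("pics/s6.png",cv2.resize(im[190:340,310:470],None,fx=3.8,fy=3.8))
    else: cv2.imwrite("pics/t6.png",cv2.resize(im[205:305,130:330],None,fx=4,fy=4))
E
```

```text
(no output)
```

View pics/s6.png

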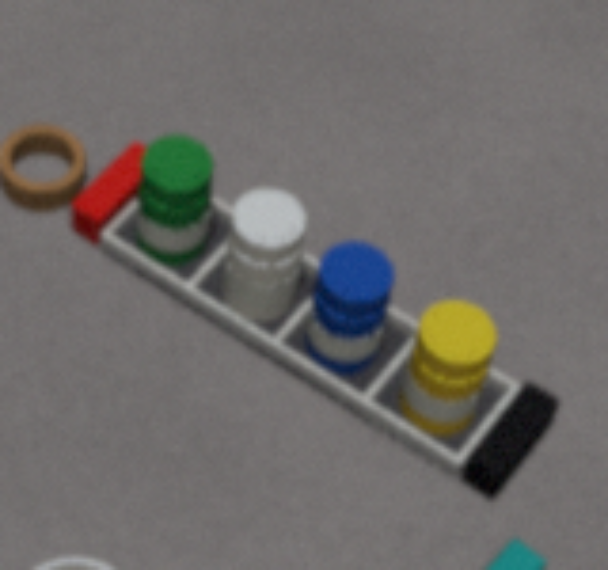

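View pics/t6.png

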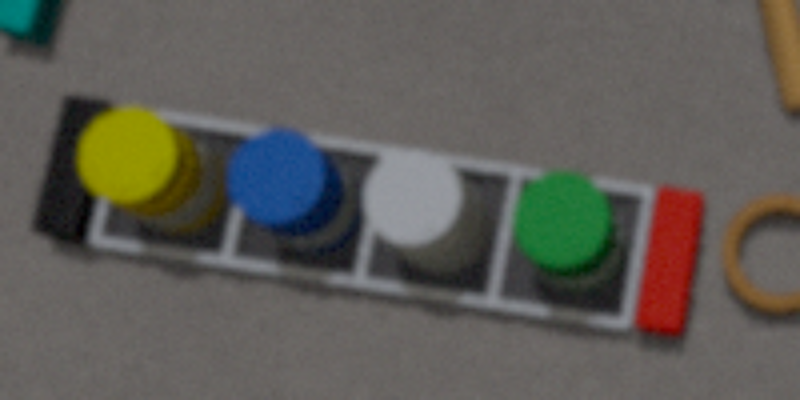

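Both views show all four jars upright in order from red: green, white, blue, yellow. Top-crop lids are at (564,221), (412,199), (278,179) and (128,157). I'll make one numeric check before handing in.

```bash
python3 - <<'E'
from h import *
import pickle
c=pickle.load(open("top.pkl","rb"));s=pickle.load(open("scene.pkl","rb"))
u=np.array([.232,.973]);v=np.array([.973,-.232]);mid=np.array([.503,.2005])
for (a,b),(e,f) in zip(((564,221),(412,199),(278,179),(128,157)),((177,163),(269,217),(354,271),(457,332))):
    for q in(ray(c,(130+a/4-.375,205+b/4-.375),.086),ray(s,(310+e/3.8-.37,190+f/3.8-.37),.086)):
        d=q[:2]-mid;print(np.round([d@u*1000+148,d@v*1000],1),end=" ")
    print()
E
```

```text
[45.7  1.6] [49.3  2.7] 
[115.6   1. ] [117.3   1.4] 
[177.7   0.7] [179.3   2.7] 
[247.4   0.3] [249.5   1.6]
```

All four are within about 3 mm of the 49, 115, 181 and 247 mm targets, so I'm handing in.

```bash
python3 -c "
from plant import r
print(r.close_job())"
```

```text
the job is handed in; nothing more can be done
None
```

The job is handed in at about 30 s of the 102 s limit: green, white, blue and yellow stand upright in pockets 1 to 4 from the red block, each within about 4 mm of its pocket centre by camera, though the hand-in gave no verdict.

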